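Gauge the lamp gaps of the photoreactor

TASK

Take the orange-handled feeler gauge out of its wooden rest and slide its blade down into each of the three gaps in the top of the black photoreactor block, pressing through the light drag until it jams or comes fully home, to find out which gap takes the whole blade. Be gentle: never press on the reactor with more than about 20 N. When all three gaps have been tried, leave the gauge standing fully home in a gap that takes it, let go, and leave the other things on the bench where they are.

Things in the scene. Friction and masses are not known exactly. Their poses are not given: they have to be found in the camera images.
- gauge_mid (a point): Feeler gauge (70 to 120 g), upright in its rest. Orange handle 14 (x) by 30 (y) by 60 mm tall, grip it across the 14 mm; below it a steel blade 6 mm thick (x), 18 mm wide (y), 38 mm long. The handle's underside is a shoulder that stops on what the blade slides into. Point: handle centre, 68 mm above the blade tip; z up the handle. Half a turn about z changes nothing.
- gauge_tip (a point): Centre of the lower end of the gauge's blade, same axes as gauge_mid.
- rest: Fixed light wooden block, 70 (x) by 80 (y) by 50 mm tall, with a slot 9 (x) by 22 mm (y), 40 mm deep, in the middle of its top, in which the gauge stands, shoulder on the block. Origin: centre of its underside, on the bench.
- reactor: Fixed photoreactor: stirrer base 200 by 200 mm, 75 mm tall; on it a black finned block 130 by 130 mm (152 over the fins), top 136 mm above the bench. Origin: centre of the underside, z up. Three like gaps in its top. A free gap takes all 38 mm of blade, till the shoulder lies on the gap's metal frame; in a tight one the blade jams 20 mm below the mouth on a hidden stiff spacer (4 N per mm).
- gap_a (a point): Mouth of gap a: centre of the top of its bright frame, 140 mm above the bench; axes as the reactor's. 40 mm from the block's middle along +x. Frame 19 by 32.5 mm, 4 mm high, opening 9 (x) by 22.5 mm (y), sprung (4 N per mm); below it the gap, 8 by 21 mm, 1 mm edge chamfer, straight down. Free or tight differs from start to start, unseen; at least one is free, mostly just one.
- gap_b (a point): Mouth of gap b: centre of the top of its bright frame, 140 mm above the bench; axes as the reactor's. 20 mm from the middle along -x, 34.6 mm along +y. Frame 19 by 32.5 mm, 4 mm high, opening 9 (x) by 22.5 mm (y), sprung (4 N per mm); below it the gap, 8 by 21 mm, 1 mm edge chamfer, straight down. Free or tight differs from start to start, unseen; at least one is free, mostly just one.
- gap_c (a point): Mouth of gap c: centre of the top of its bright frame, 140 mm above the bench; axes as the reactor's. 20 mm from the middle along -x, 34.6 mm along -y. Frame 19 by 32.5 mm, 4 mm high, opening 9 (x) by 22.5 mm (y), sprung (4 N per mm); below it the gap, 8 by 21 mm, 1 mm edge chamfer, straight down. Free or tight differs from start to start, unseen; at least one is free, mostly just one.
- shoe_a (a joint): How far the drag shoe in gap a has been pushed down (m). It fills the gap 12 mm below the mouth and gives way under the blade at about 4 to 6 N. 0 untouched, 0.008 where a tight gap starts to jam, about 0.026 with the gauge fully home. It does not spring back.
- shoe_b (a joint): How far the drag shoe in gap b has been pushed down (m). It fills the gap 12 mm below the mouth and gives way under the blade at about 4 to 6 N. 0 untouched, 0.008 where a tight gap starts to jam, about 0.026 with the gauge fully home. It does not spring back.
- shoe_c (a joint): How far the drag shoe in gap c has been pushed down (m). It fills the gap 12 mm below the mouth and gives way under the blade at about 4 to 6 N. 0 untouched, 0.008 where a tight gap starts to jam, about 0.026 with the gauge fully home. It does not spring back.
- amber_bottle_mid (a point): bystander: closed amber bottle, 60 mm across, 130 mm tall, standing; point half-way up
- beaker_mid (a point): bystander: glass beaker, 70 mm across, 85 mm tall, standing; point half-way up
- sample_jar_mid (a point): bystander: jar with red cap, 48 mm across, 60 mm tall, standing; point half-way up
- screwdriver: bystander: screwdriver lying on the bench
- wrench: bystander: wrench lying on the bench
- thick_gauge: bystander: a thicker gauge (10 mm steel blade, blue handle) lying flat on the bench; fits none of the gaps, not used
There are look-alikes about, which are no part of the job. Of the things that look like the part that bears gauge_mid, the middle-sized one is meant.

How it is judged:
By the outcome, as a careful person would: the job done as asked, in the order asked, and still so for the second after the job is handed in, with the robot touching nothing.
It also fails if it takes over 58 s, if anything falls off the work surface, if the arm or the gripper's body presses on something with over 40 N, if the wrist force passes 120 N, or if a joint passes its speed limit or range.

ROBOT

A 6-joint arm with a two-finger parallel gripper is mounted at the origin on the work surface. World frame = base frame: x ahead of the robot, y to its left, z up, the work surface at z = 0. Lengths are in m, angles in degrees, forces in N, time in s.
With the tool pointing down it reaches from about 0.3 to 0.75 m from the base axis. Payload 8.5 kg.
Tool frame: the origin (TCP) lies between the finger pads; the fingertips stand 14 mm ahead of it and the grasp point (between the pads) lies 5 mm behind it; x points along the fingers, z is the direction in which the jaws open and shut, and the axes are right-handed (so a half turn about x gives the same grasp; the last joint's range is limited). The gripper opens to 85 mm and grips with 20 to 120 N. Pads are 22 mm wide; open, the fingers measure 114 mm over their backs; the gripper's body (76 mm by 85 mm) begins 54 mm behind the grasp point. The pads swing forward as they close: fully open they stand 13 mm farther back than shut.
Start: joints at [-88.883, 21.807, 74.336, -0, 83.858, -12.336], TCP at [0.128, -0.535, 0.245] pointing down, gripper open.
Joint ranges: [-178.18, 178.18], [-50.72, 133.34], [12.68, 142.11], [-81.47, 261.47], [9.98, 163.14], [-165.26, 165.26]. Speed limits (degrees/s): [136.94, 136.94, 180, 180, 180, 180].

INTERFACE

Orientations are given as a 3x3 rotation matrix whose columns are the frame's x, y, z axes.
In Python, from rig import env gives the robot as it stands.
- The arm moves only by the shell command python3 -m jog 'ROWS' [FORCE]. ROWS is JSON, a list of rows, each a list of 5 numbers: the opening, from -1 (shut) to 1 (fully open), so that 0 is half open, then the shift along the tool's x, y, z in m, then the turn about the tool's x in rad. In form: [[claw, dx, dy, dz, yaw], ...]. A call has 1 to 20 rows; each row is the pose to reach, as a shift and turn from the pose commanded when the call began, along the tool's axes at that moment; what a row does not reach only later rows make up. A row lasts 1/10 s, in which the tool goes at most 50 mm and 8.59 degrees, less where a joint would pass 70% of its speed; a pose out of reach is approached as far as the arm can. A call with a gripper value outside its range is refused whole. The fingers move at their own pace and stop on an object; FORCE is the grip in N (left out, the last holds). Time passes only in rows, so rows that repeat a pose let the fingers close. It gives the time, the measured TCP pose, the force and the opening at its end, in the units of the state.
- env.observe(): the state, without advancing time (a new reading comes with each control period).
- env.get_image(name): name is "scene" or "top" or "wrist"; returns the picture (384x512x3 uint8, red, green, blue); there is no depth.
- env.camera_model(name): a dict with "fx", "fy", "cx", "cy" (pixels), "k1" (the pictures are not rectified: a ray, as slopes to the right and down, at radius r is drawn at 1 + k1 r^2 times it, then the intrinsics apply), "origin" and "orientation" of the camera in the world. Camera axes: x right, y up, looking along -z (the intrinsics and any distortion apply to the point x, -y, -z); pixel columns grow to the right and rows downward; lengths in m; the calibration is good to about 2 mm. A picture is of the moment at which its call begins: read the wrist's pose just before it. camera_model takes no time and is no camera call; for the wrist camera it gives the pose at the moment of the call.
- env.close_job(): hands the job in, once; it reports no verdict.
The state is a dict: "time_s": time; "q": joint angles; "qvel": joint speeds; "joint_efforts": joint torques, N m; "position": TCP position; "tool_rot": TCP orientation; "ft_force": force on the tool from outside, world axes, zero at the start; "wrist_torque": the same for the moment, N m; "grip_width": finger opening in m.
Only numpy, scipy, OpenCV 4.12 (cv2) and the standard library are available. Lean on these libraries where they do the work, as an engineer would, in place of code of your own. Each camera call takes 0.05 s, during which the arm holds its last target.

## Working session

There is one attempt and no reset: what is moved stays moved. The work goes in short steps, Python scripts to look and compute and a shell command to move; the robot and the scene stay as the last step left them, time stands still between calls to the robot, and variables do not carry over. Pictures are saved under pics/ and viewed, and the job is handed in when it is done.

```bash
ls; mkdir -p pics; python3 - <<'E'
from rig import env
import cv2
s=env.observe();print(s)
for n in("scene","top","wrist"):
    print(n,env.camera_model(n))
    cv2.imwrite(f"pics/{n}0.png",env.get_image(n)[:,:,::-1])
E
```

```text
pics
{'time_s': 0.0, 'q': array([-8.88817550e+01,  2.18403385e+01,  7.43832092e+01,  9.89300332e-04,
        8.38577645e+01, -1.23350603e+01]), 'qvel': array([-0.04094012,  0.06245602, -0.01743512,  0.03820731, -0.02094027,
        0.03531126]), 'joint_efforts': array([ 4.02435498e-04, -4.48456085e+01, -2.31279856e+01, -1.48339195e-04,
        4.76240486e-03,  2.76189184e-05]), 'position': array([ 0.12796245, -0.53463822,  0.24472696]), 'tool_rot': array([[-1.05320183e-05,  9.72560284e-01,  2.32651012e-01],
       [ 1.41923027e-03,  2.32650792e-01, -9.72559301e-01],
       [-9.99998993e-01,  3.19942346e-04, -1.38273728e-03]]), 'ft_force': array([-0.48570358, -0.51627293, -0.55049521]), 'wrist_torque': array([0.03990781, 0.01150247, 0.00078251]), 'grip_width': 0.08554905739853191}
scene {'fx': 349.7098567748659, 'fy': 349.7098567748659, 'cx': 246.21566294455468, 'cy': 191.1450986799099, 'k1': -0.006192251446758973, 'origin': array([ 1.0265377 , -0.29313853,  0.85257696]), 'orientation': array([[ 0.52364356, -0.69896719,  0.48707525],
       [ 0.85189862,  0.42414188, -0.30720092],
       [ 0.00813435,  0.57580251,  0.81754835]])}
top {'fx': 363.58468566066875, 'fy': 363.58468566066875, 'cx': 254.74814302855106, 'cy': 191.70025679871048, 'k1': 0.017425473333322273, 'origin': array([ 0.49074273, -0.0247562 ,  1.09079037]), 'orientation': array([[-0.02582135,  0.99713331, -0.07112254],
       [-0.99961755, -0.02505009,  0.01171483],
       [ 0.00989962,  0.07139784,  0.99739879]])}
wrist {'fx': 264.4855331873712, 'fy': 264.4855331873712, 'cx': 257.33527254981954, 'cy': 192.34471888060796, 'k1': -0.04528394430196985, 'origin': array([ 0.20962061, -0.51677901,  0.37413976]), 'orientation': array([[ 0.23202424,  0.92089098,  0.31324838],
       [-0.97270868,  0.22019383,  0.07316073],
       [-0.0016023 , -0.32167448,  0.94684896]])}
```

View pics/scene0.png

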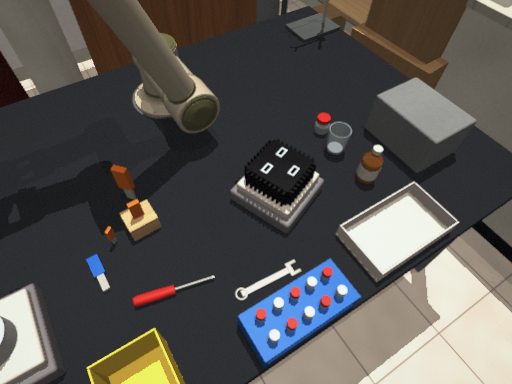

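View pics/top0.png

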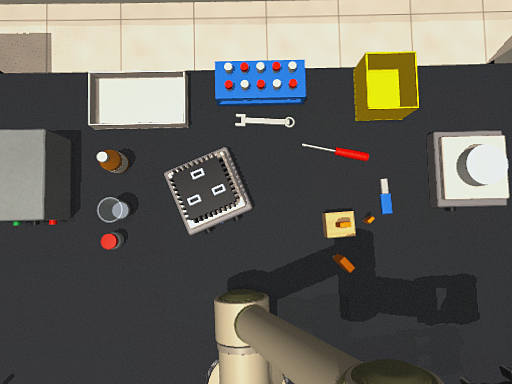

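View pics/wrist0.png

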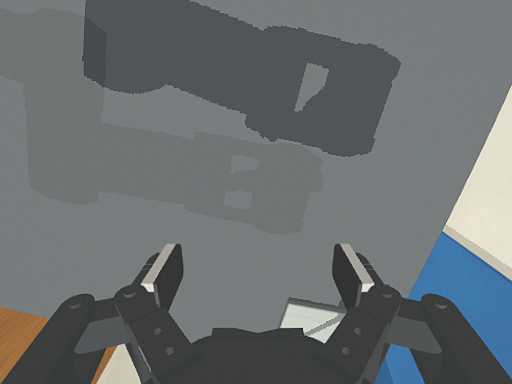

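```bash
cat > h.py <<'E'
import numpy as np, cv2
from rig import env
def ray(cm,uv):
    uv=np.asarray(uv,float).reshape(-1,2)
    d=(uv-[cm['cx'],cm['cy']])/[cm['fx'],cm['fy']]
    s=d.copy()
    for _ in range(10):
        r2=(s**2).sum(1,keepdims=True); s=d/(1+cm['k1']*r2)
    v=np.c_[s[:,0],-s[:,1],-np.ones(len(s))]
    return np.asarray(cm['origin']),v@np.asarray(cm['orientation']).T
def plane(cm,uv,z):
    o,d=ray(cm,uv); return o+d*((z-o[2])/d[:,2])[:,None]
def tri(c1,u1,c2,u2):
    o1,d1=ray(c1,u1);o2,d2=ray(c2,u2);out=[]
    for a,b in zip(d1,d2):
        a=a/np.linalg.norm(a);b=b/np.linalg.norm(b)
        t=np.linalg.lstsq(np.c_[a,-b],o2-o1,rcond=None)[0]
        p,q=o1+a*t[0],o2+b*t[1]; out.append(np.r_[(p+q)/2,np.linalg.norm(p-q)])
    return np.array(out)
E
python3 - <<'E'
import cv2
for n,(x,y,w,h),m in(("top",(160,140,100,100),"r"),("top",(310,190,80,90),"g"),("scene",(235,135,95,80),"r"),("scene",(95,155,80,90),"g")):
    i=cv2.imread(f"pics/{n}0.png")[y:y+h,x:x+w]
    cv2.imwrite(f"pics/{n}_{m}.png",cv2.resize(i,None,fx=6,fy=6,interpolation=cv2.INTER_NEAREST))
E
```

```text
(no output)
```

View pics/top_r.png

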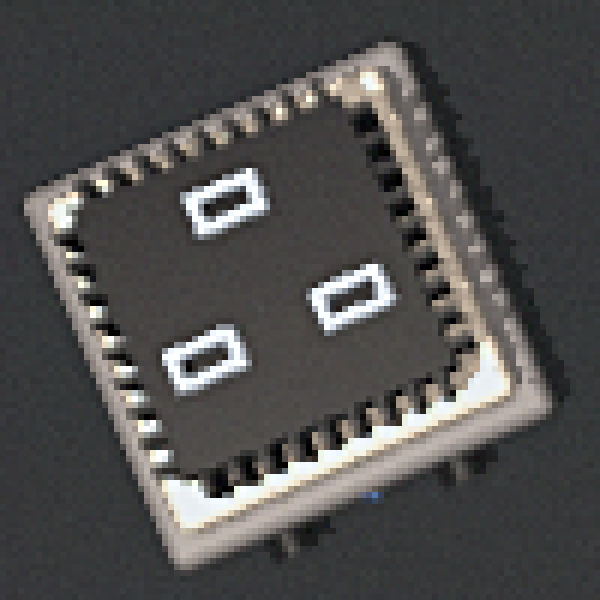

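View pics/top_g.png

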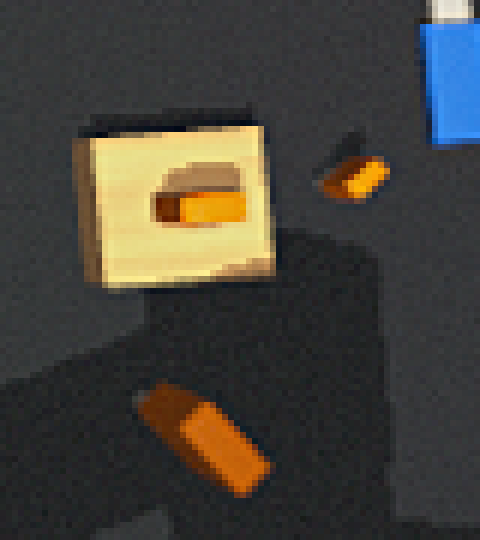

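View pics/scene_r.png

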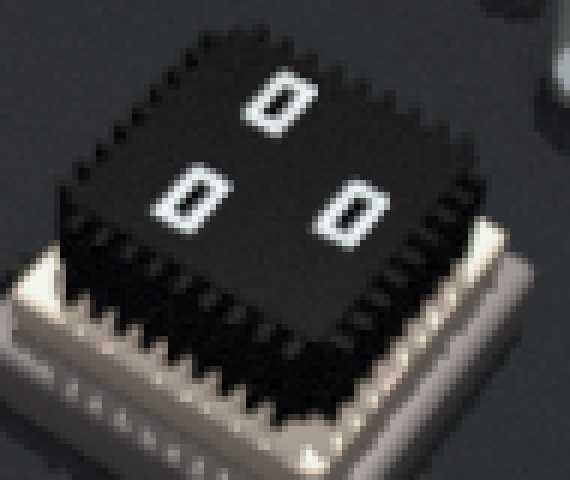

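View pics/scene_g.png

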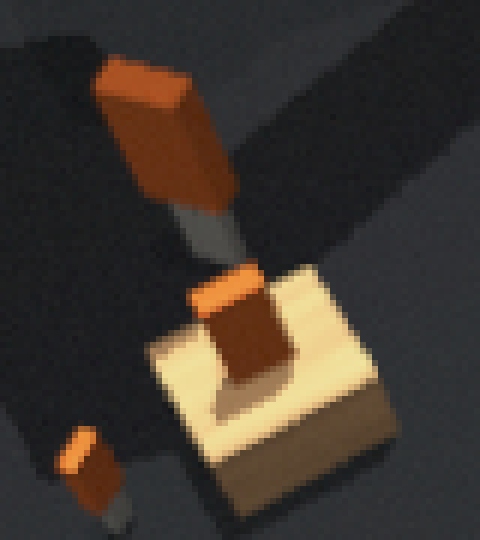

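```bash
cat > m.py <<'E'
from h import *
C={n:env.camera_model(n) for n in("top","scene")}
I={n:cv2.imread(f"pics/{n}0.png") for n in C}
roi={"top":(178,160,54,50),"scene":(255,140,50,42)}
P={}
for n in C:
    x,y,w,h=roi[n]; g=cv2.cvtColor(I[n],cv2.COLOR_BGR2GRAY)[y:y+h,x:x+w]
    g=cv2.resize(g,None,fx=8,fy=8,interpolation=cv2.INTER_CUBIC)
    m=(g>130).astype(np.uint8)
    cs,_=cv2.findContours(m,cv2.RETR_EXTERNAL,cv2.CHAIN_APPROX_NONE)
    cs=[c for c in cs if cv2.contourArea(c)>2000]
    for c in cs:
        uv=(c.reshape(-1,2)+.5)/8-.5+[x,y]
        w3=plane(C[n],uv,.14)[:,:2]
        r=cv2.minAreaRect((w3*1000).astype(np.float32))
        M=cv2.moments((w3*1000).astype(np.float32).reshape(-1,1,2)); 
        cen=np.array([M['m10'],M['m01']])/M['m00']
        print(n,uv.mean(0).round(1),"cen",cen.round(1),"rect",np.round(r[1],1),round(r[2],1))
    # gauge top & rest
    hsv=cv2.cvtColor(I[n],cv2.COLOR_BGR2HSV)
    x,y,w,h={"top":(320,205,38,38),"scene":(118,195,45,48)}[n]
    s=cv2.resize(I[n][y:y+h,x:x+w],None,fx=8,fy=8,interpolation=cv2.INTER_CUBIC)
    hs=cv2.cvtColor(s,cv2.COLOR_BGR2HSV)
    for nm,lo,hi,z in(("gtop",(5,190,180),(22,255,255),.11),("resttop",(12,60,140),(30,185,255),.05)):
        m=cv2.inRange(hs,lo,hi); cs,_=cv2.findContours(m,cv2.RETR_EXTERNAL,cv2.CHAIN_APPROX_NONE)
        c=max(cs,key=cv2.contourArea); uv=(c.reshape(-1,2)+.5)/8-.5+[x,y]
        w3=plane(C[n],uv,z)[:,:2]; r=cv2.minAreaRect((w3*1000).astype(np.float32))
        print(n,nm,uv.mean(0).round(1),"c",np.round(r[0],1),"s",np.round(r[1],1),round(r[2],1))
E
python3 m.py
```

```text
top [179.8 204.4] cen [529.2 160.1] rect [16.6 25.2] 89.4
top [193.7 199.5] cen [542.3 123.9] rect [21.7 35. ] 22.4
top [218.1 189.1] cen [568.   59.8] rect [21.7 35. ] 23.9
top [197.  173.3] cen [610.8 114.2] rect [21.6 34.9] 20.8
top [228.1 168.4] cen [623.3  33.1] rect [54.5  8.4] 20.0
top gtop [345.  224.3] c [ 467.2 -276.5] s [14.4 30.6] 3.5
top resttop [339.8 223.8] c [ 466.5 -277.7] s [71.6 83.1] 3.1
scene [293.1 170.2] cen [608.4 114.3] rect [21.4 36. ] 22.3
scene [266.5 167.8] cen [565.6  59.5] rect [21.8 35.9] 21.3
scene [281.2 151.7] cen [539.6 124.3] rect [21.5 36.1] 22.3
scene gtop [131.9 204.7] c [ 470.7 -281.3] s [28.8 10.1] 75.9
scene resttop [138.3 215.7] c [ 465.3 -279.1] s [73.1 82.1] 3.2
```

```bash
python3 - <<'E'
from h import *
C={n:env.camera_model(n) for n in("top","scene")}
# big gauge top face centre, small gauge top face centre
print(tri(C["top"],[[347.8,264.5],[371.5,219.5],[345,224.3]],C["scene"],[[119.0,168.5],[107.7,230],[132.6,203.4]]).round(4))
print(plane(C["top"],[[334,256],[121,159],[100,157],[113,210],[113,240]],0.05).round(3))
s=env.observe();p=s['position'];R=s['tool_rot']
t=np.array([.4665,-.2775,.25]); print((R.T@(t-p)).round(4))
E
```

```text
[[ 0.3636 -0.2717  0.1352  0.0024]
 [ 0.4773 -0.3629  0.0654  0.0012]
 [ 0.4662 -0.2785  0.1077  0.0023]]
[[ 0.377 -0.257  0.05 ]
 [ 0.669  0.344  0.05 ]
 [ 0.676  0.404  0.05 ]
 [ 0.523  0.367  0.05 ]
 [ 0.438  0.367  0.05 ]]
[-0.0049  0.3891 -0.1714]
```

```bash
python3 -m jog '[[1,0,0.389,-0.171,-1.391],[1,0,0.389,-0.171,-1.391],[1,0,0.389,-0.171,-1.391],[1,0,0.389,-0.171,-1.391],[1,0,0.389,-0.171,-1.391],[1,0,0.389,-0.171,-1.391],[1,0,0.389,-0.171,-1.391],[1,0,0.389,-0.171,-1.391],[1,0,0.389,-0.171,-1.391],[1,0,0.389,-0.171,-1.391],[0,0,0.389,-0.171,-1.391],[0,0,0.389,-0.171,-1.391],[0,0,0.389,-0.171,-1.391],[0,0,0.389,-0.171,-1.391]]'
python3 - <<'E'
from h import *
s=env.observe();print(s['position'],s['tool_rot'],s['q'],s['ft_force'])
cm=env.camera_model("wrist");i=env.get_image("wrist");cv2.imwrite("pics/w1.png",i[:,:,::-1])
import pickle;pickle.dump(cm,open("w1.pkl","wb"))
E
```

```text
time_s: 1.55
position: [0.4661, -0.2785, 0.2453]
tool_rot: [[-0.0, -0.053, 0.999], [0.0, 0.999, 0.053], [-1.0, 0.0, -0.0]]
ft_force: [-0.3, -0.3, 0.9]
grip_width: 0.0423
[ 0.46611468 -0.27850345  0.24534819] [[-3.30654872e-05 -5.33705170e-02  9.98574778e-01]
 [ 3.84874062e-05  9.98574778e-01  5.33705182e-02]
 [-9.99999999e-01  4.01972753e-05 -3.09642688e-05]] [-4.33560355e+01  2.11009530e+01  7.54480968e+01  3.04727050e-04
  8.34538416e+01 -4.64154293e+01] [-0.33759162 -0.27732454  0.86213943]
```

View pics/w1.png

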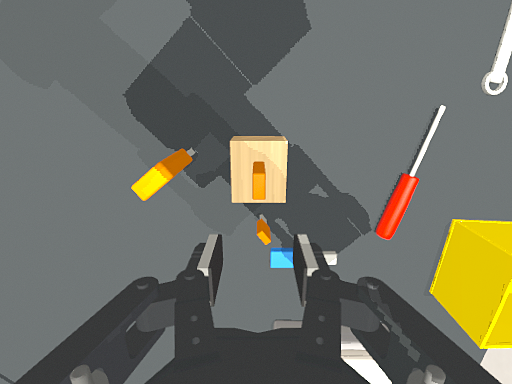

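```bash
cat > wg.py <<'E'
from h import *
import pickle
cm=pickle.load(open("w1.pkl","rb"));I=cv2.imread("pics/w1.png")
x,y,w,h=222,130,75,80
s=cv2.resize(I[y:y+h,x:x+w],None,fx=8,fy=8,interpolation=cv2.INTER_CUBIC)
cv2.imwrite("pics/w1c.png",s)
hs=cv2.cvtColor(s,cv2.COLOR_BGR2HSV)
for nm,lo,hi,z in(("gtop",(10,190,200),(22,255,255),.11),("gall",(5,190,90),(22,255,255),.11),("rest",(10,60,130),(30,185,255),.05)):
    m=cv2.inRange(hs,lo,hi); cs,_=cv2.findContours(m,cv2.RETR_EXTERNAL,cv2.CHAIN_APPROX_NONE)
    c=max(cs,key=cv2.contourArea); uv=(c.reshape(-1,2)+.5)/8-.5+[x,y]
    w3=plane(cm,uv,z)[:,:2]; r=cv2.minAreaRect((w3*1000).astype(np.float32))
    print(nm,uv.min(0),uv.max(0),"c",np.round(r[0],1),"s",np.round(r[1],1),round(r[2],1))
E
python3 wg.py
```

```text
gtop [252.3125 172.1875] [264.9375 199.0625] c [ 468.3 -279.5] s [13.2 29.5] 2.8
gall [252.3125 161.3125] [264.9375 199.0625] c [ 468.1 -273.8] s [13.2 40.9] 2.8
rest [229.1875 135.4375] [287.5625 202.5625] c [ 468.1 -277.6] s [71.9 86.9] 2.9
```

View pics/w1c.png

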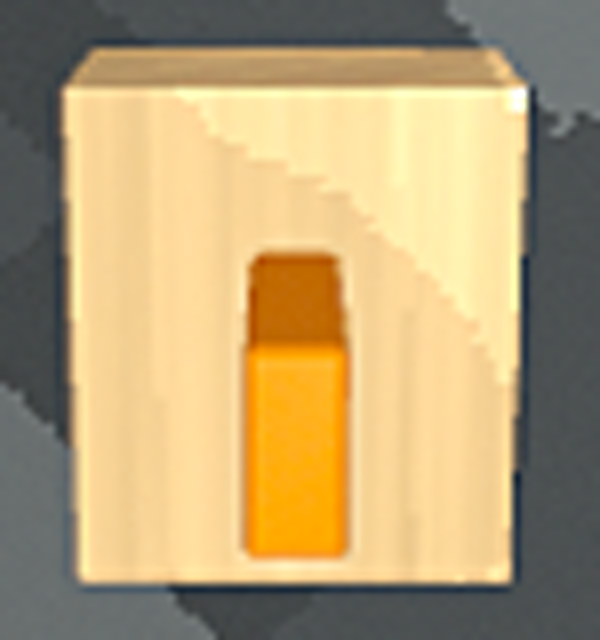

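```bash
python3 -m jog '[[0,0.04,0,0.001,0],[0,0.08,0,0.001,0],[0,0.12,0,0.001,0],[0,0.145,0,0.001,0],[0,0.165,0,0.001,0],[0,0.165,0,0.001,0],[0,0.165,0,0.001,0],[-1,0.165,0,0.001,0],[-1,0.165,0,0.001,0],[-1,0.165,0,0.001,0],[-1,0.165,0,0.001,0],[-1,0.165,0,0.001,0],[-1,0.165,0,0.001,0]]' 50
```

```text
time_s: 2.9
position: [0.4679, -0.2784, 0.0815]
tool_rot: [[0.002, -0.055, 0.998], [-0.002, 0.998, 0.055], [-1.0, -0.002, 0.002]]
ft_force: [-1.0, 1.2, 6.9]
grip_width: 0.0134
```

```bash
python3 -m jog '[[-1,-0.01,0,0,0],[-1,-0.03,0,0,0],[-1,-0.06,0,0,0],[-1,-0.1,0,0,0],[-1,-0.14,0,0,0],[-1,-0.165,0,0,0],[-1,-0.165,0,0,0],[-1,-0.165,0,0,0]]'
python3 - <<'E'
from h import *
import pickle
s=env.observe();p=s['position'];R=s['tool_rot'];print(p,R,s['ft_force'],s['wrist_torque'])
cm=env.camera_model("wrist");i=env.get_image("wrist");cv2.imwrite("pics/w2.png",i[:,:,::-1])
pickle.dump((cm,s),open("w2.pkl","wb"))
t=np.array([.6096,.1142,.25]);print((R.T@(t-p)).round(4))
E
```

```text
time_s: 3.7
position: [0.4672, -0.2778, 0.2454]
tool_rot: [[0.0, -0.055, 0.998], [-0.0, 0.998, 0.055], [-1.0, -0.0, 0.0]]
ft_force: [0.5, -0.1, -2.5]
grip_width: 0.0138
[ 0.46723882 -0.27776036  0.24538811] [[ 5.27975947e-05 -5.50331690e-02  9.98484525e-01]
 [-2.21926843e-05  9.98484527e-01  5.50331702e-02]
 [-9.99999998e-01 -2.50646708e-05  5.14962477e-05]] [ 0.50316974 -0.12907446 -2.46726899] [0.03931204 0.01483846 0.02807911]
[-0.0046  0.3835  0.1637]
```

View pics/w2.png

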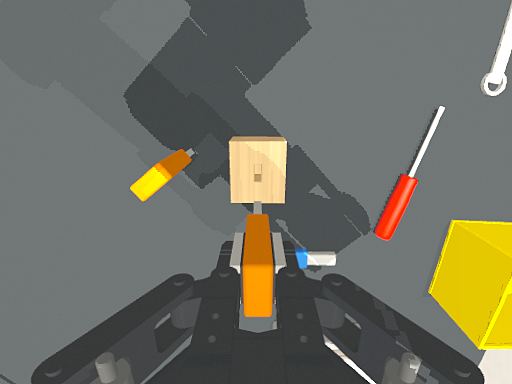

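```bash
python3 -m jog '[[-1,0,0.038,0.016,0],[-1,0,0.383,0.164,-0.326],[-1,0,0.383,0.164,-0.326],[-1,0,0.383,0.164,-0.326],[-1,0,0.383,0.164,-0.326],[-1,0,0.383,0.164,-0.326],[-1,0,0.383,0.164,-0.326],[-1,0,0.383,0.164,-0.326],[-1,0,0.383,0.164,-0.326],[-1,0,0.383,0.164,-0.326],[-1,0,0.383,0.164,-0.326],[-1,0,0.383,0.164,-0.326],[-1,0,0.383,0.164,-0.326]]'
cat > snap.py <<'E'
from h import *
import pickle,sys
n=sys.argv[1]
s=env.observe();cm=env.camera_model("wrist");i=env.get_image("wrist");cv2.imwrite(f"pics/{n}.png",i[:,:,::-1])
pickle.dump((cm,s),open(f"{n}.pkl","wb"))
print(s['position'],s['tool_rot'],s['ft_force'])
x,y,w,h=130,100,250,187
cv2.imwrite(f"pics/{n}c.png",cv2.resize(i[y:y+h,x:x+w,::-1],None,fx=3.2,fy=3.2,interpolation=cv2.INTER_CUBIC))
E
python3 snap.py w3
```

```text
time_s: 5.05
position: [0.61, 0.1122, 0.2452]
tool_rot: [[-0.001, -0.37, 0.929], [-0.0, 0.929, 0.37], [-1.0, 0.0, -0.001]]
ft_force: [0.6, 0.1, -1.1]
grip_width: 0.0134
[0.60999366 0.11223712 0.24517968] [[-5.30021246e-04 -3.70394995e-01  9.28874193e-01]
 [-1.36686089e-04  9.28874342e-01  3.70394976e-01]
 [-9.99999850e-01  6.93530259e-05 -5.42950980e-04]] [ 0.63971063  0.14620137 -1.12240505]
```

View pics/w3.png

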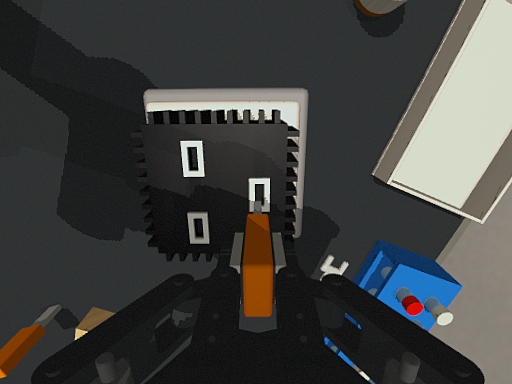

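View pics/w3c.png

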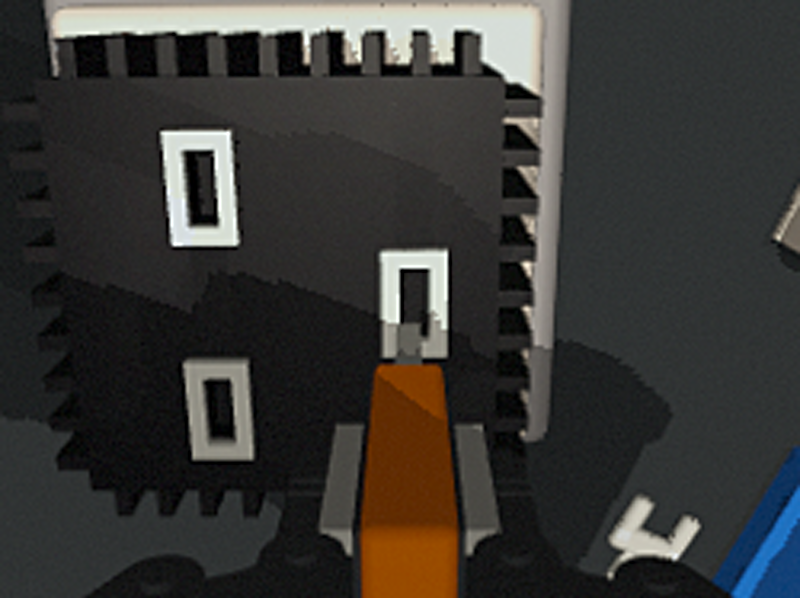

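```bash
cat > fr.py <<'E'
from h import *
import pickle,sys
n=sys.argv[1]; thr=[int(a) for a in sys.argv[2:]]
cm,s=pickle.load(open(f"{n}.pkl","rb"));I=cv2.imread(f"pics/{n}.png")
p=s['position'];R=s['tool_rot']
def proj(X):
    v=(np.asarray(X)-cm['origin'])@cm['orientation']; a=v[:,0]/-v[:,2];b=-v[:,1]/-v[:,2]
    k=1+cm['k1']*(a*a+b*b); return np.c_[cm['fx']*a*k+cm['cx'],cm['fy']*b*k+cm['cy']]
x,y,w,h=130,120,160,135
sub=cv2.resize(I[y:y+h,x:x+w],None,fx=6,fy=6,interpolation=cv2.INTER_CUBIC)
hs=cv2.cvtColor(sub,cv2.COLOR_BGR2HSV);g=hs[:,:,2]
for t in thr:
  m=((g>t)&(hs[:,:,1]<90)).astype(np.uint8)
  cs,_=cv2.findContours(m,cv2.RETR_EXTERNAL,cv2.CHAIN_APPROX_NONE)
  for c in cs:
    if not 2000<cv2.contourArea(c)<25000: continue
    uv=(c.reshape(-1,2)+.5)/6-.5+[x,y]
    w3=(plane(cm,uv,.14)[:,:2]*1000).astype(np.float32)
    r=cv2.minAreaRect(w3)
    if 15<min(r[1])<25 and 25<max(r[1])<40:print(t,uv.mean(0).round(1),np.round(r[0],1),np.round(r[1],1),round(r[2],1))
# predicted blade/handle
print("TCP",p)
loc=[[.0695,9e-3,-3e-3],[.0695,9e-3,3e-3],[.0315,15e-3,-7e-3],[.0315,15e-3,7e-3],[-.0285,15e-3,-7e-3],[-.0285,15e-3,7e-3],[-.0285,-15e-3,-7e-3],[-.0285,-15e-3,7e-3]]
print(proj(p+np.array(loc)@R.T).round(1).tolist())
x,y,w,h=225,170,70,155
cv2.imwrite(f"pics/{n}g.png",cv2.resize(I[y:y+h,x:x+w],None,fx=5,fy=5,interpolation=cv2.INTER_CUBIC)[:600])
E
python3 fr.py w3 80 110 140
```

```text
80 [198.1 227.5] [569.2  58.1] [19.9 34.2] 21.9
110 [198.1 227.8] [569.3  57.8] [19.4 33.2] 22.0
110 [259.1 193.8] [611.9 112.4] [19.8 33.5] 22.5
140 [198.  227.8] [569.3  57.7] [18.8 32.2] 21.8
140 [259.1 193.7] [612.1 112.4] [19.5 33. ] 22.5
TCP [0.60999366 0.11223712 0.24517968]
[[253.0, 198.0], [260.5, 198.0], [245.9, 209.2], [267.2, 209.2], [240.2, 260.8], [271.8, 260.8], [241.6, 314.0], [270.7, 314.1]]
```

```bash
python3 - <<'E'
import cv2
I=cv2.imread("pics/w3.png")
cv2.imwrite("pics/w3h.png",cv2.resize(I[190:330,220:300],None,fx=4,fy=4,interpolation=cv2.INTER_CUBIC))
cv2.imwrite("pics/w3b.png",cv2.resize(I[165:225,230:290],None,fx=10,fy=10,interpolation=cv2.INTER_CUBIC))
E
```

```text
(no output)
```

View pics/w3b.png

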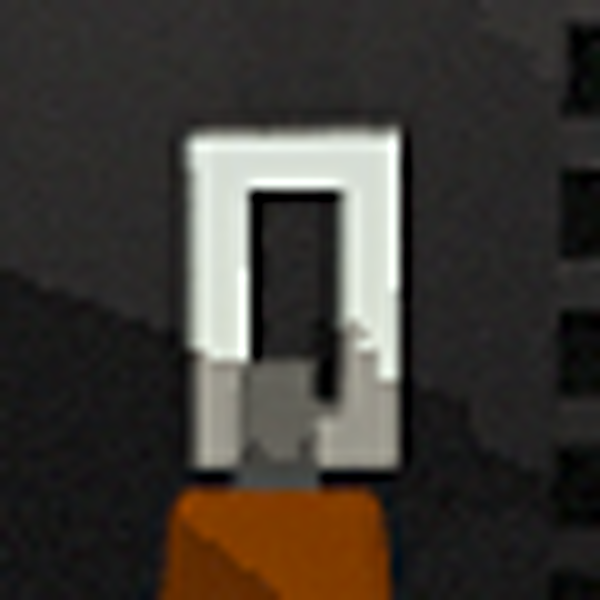

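View pics/w3h.png

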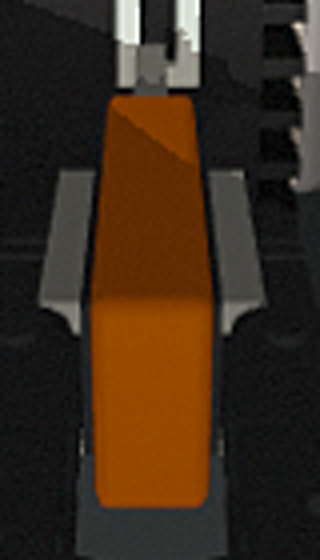

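```bash
python3 -m jog '[[-1,0.01,0.0016,0.001,0],[-1,0.02,0.0016,0.001,0],[-1,0.029,0.0016,0.001,0],[-1,0.029,0.0016,0.001,0],[-1,0.029,0.0016,0.001,0]]'
python3 snap.py w4
python3 fr.py w4 110 140
python3 - <<'E'
import cv2
I=cv2.imread("pics/w4.png")
cv2.imwrite("pics/w4b.png",cv2.resize(I[165:225,230:290],None,fx=10,fy=10,interpolation=cv2.INTER_CUBIC))
E
```

```text
time_s: 5.6
position: [0.6105, 0.1153, 0.2161]
tool_rot: [[-0.001, -0.372, 0.928], [-0.0, 0.928, 0.372], [-1.0, 0.0, -0.0]]
ft_force: [0.5, -1.1, -0.1]
grip_width: 0.0134
[0.61050148 0.11526305 0.21607189] [[-5.11209493e-04 -3.71875265e-01  9.28282568e-01]
 [-7.03279279e-07  9.28282689e-01  3.71875314e-01]
 [-9.99999869e-01  1.89453349e-04 -4.74808455e-04]] [ 0.49366436 -1.09453604 -0.10833013]
110 [189.1 241. ] [568.   61.2] [19.4 25.6] 22.0
TCP [0.61050148 0.11526305 0.21607189]
[[252.9, 198.0], [260.4, 198.0], [245.8, 209.2], [267.2, 209.2], [240.2, 260.7], [271.8, 260.7], [241.6, 314.0], [270.6, 314.0]]
```

View pics/w4b.png

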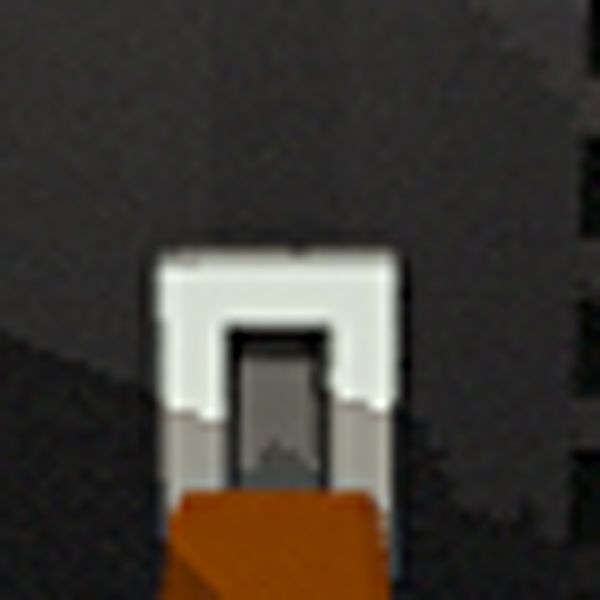

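View pics/w4.png

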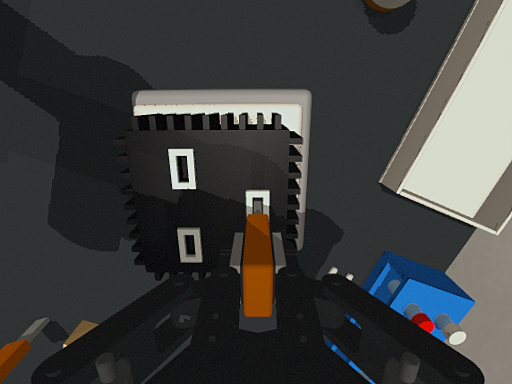

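```bash
python3 - <<'E'
from h import *
import pickle
cm,s=pickle.load(open("w4.pkl","rb"));p=s['position'];R=s['tool_rot']
I=cv2.imread("pics/w4.png").astype(int)
print("col profile", [tuple(I[r,257]) for r in range(186,216)])
f=lambda uv,z:((plane(cm,[uv],z)[0]-p)@R*1000).round(2)
print("outer",f([257.5,190.9],.14),"inner",f([257.5,197.3],.14))
for z in(.1466,.143):print("blade",f([257.5,199.9],z))
print("shoulder",f([257.5,213.6],.1846),"frame L,R",f([245.3,200],.14),f([269.3,200],.14),"blade LR",f([253.8,201],.1466),f([261.4,201],.1466))
print("top front",f([256.7,264],.2446),"back",f([256.7,316],.2446))
E
```

```text
col profile [(np.int64(37), np.int64(39), np.int64(41)), (np.int64(35), np.int64(36), np.int64(39)), (np.int64(32), np.int64(30), np.int64(31)), (np.int64(47), np.int64(51), np.int64(53)), (np.int64(122), np.int64(134), np.int64(134)), (np.int64(181), np.int64(194), np.int64(188)), (np.int64(218), np.int64(229), np.int64(222)), (np.int64(214), np.int64(223), np.int64(216)), (np.int64(210), np.int64(222), np.int64(215)), (np.int64(212), np.int64(225), np.int64(218)), (np.int64(222), np.int64(231), np.int64(223)), (np.int64(134), np.int64(143), np.int64(136)), (np.int64(14), np.int64(14), np.int64(16)), (np.int64(29), np.int64(32), np.int64(29)), (np.int64(30), np.int64(32), np.int64(31)), (np.int64(81), np.int64(87), np.int64(91)), (np.int64(91), np.int64(99), np.int64(100)), (np.int64(89), np.int64(98), np.int64(98)), (np.int64(86), np.int64(96), np.int64(97)), (np.int64(87), np.int64(96), np.int64(96)), (np.int64(85), np.int64(93), np.int64(95)), (np.int64(90), np.int64(98), np.int64(101)), (np.int64(87), np.int64(95), np.int64(96)), (np.int64(67), np.int64(71), np.int64(72)), (np.int64(64), np.int64(69), np.int64(71)), (np.int64(66), np.int64(72), np.int64(72)), (np.int64(66), np.int64(71), np.int64(67)), (np.int64(68), np.int64(71), np.int64(76)), (np.int64(11), np.int64(61), np.int64(121)), (np.int64(0), np.int64(59), np.int64(133))]
outer [76.07 12.81  0.65] inner [76.07  7.25  0.65]
blade [69.47  7.41  0.65]
blade [73.07  6.07  0.65]
shoulder [31.47 11.85  0.66] frame L,R [76.08  4.87 -9.46] [76.07  4.87 10.42] blade LR [69.47  6.47 -2.32] [69.47  6.47  3.78]
top front [-28.53  13.33   0.32] back [-28.53 -16.2    0.28]
```

```bash
python3 -m jog '[[-1,0,-0.0013,-0.0002,0],[-1,0,-0.0013,-0.0002,0],[-1,0.003,-0.0013,-0.0002,0],[-1,0.006,-0.0013,-0.0002,0],[-1,0.009,-0.0013,-0.0002,0],[-1,0.009,-0.0013,-0.0002,0]]'
python3 snap.py w5
python3 - <<'E'
import cv2
I=cv2.imread("pics/w5.png")
cv2.imwrite("pics/w5b.png",cv2.resize(I[165:225,230:290],None,fx=10,fy=10,interpolation=cv2.INTER_CUBIC))
E
```

```text
time_s: 6.25
position: [0.6106, 0.114, 0.2067]
tool_rot: [[-0.001, -0.372, 0.928], [0.0, 0.928, 0.372], [-1.0, 0.0, -0.001]]
ft_force: [0.6, -0.3, -0.2]
grip_width: 0.0136
[0.61060554 0.11397733 0.20670064] [[-1.11049265e-03 -3.71831439e-01  9.28299600e-01]
 [ 1.22614943e-06  9.28300172e-01  3.71831670e-01]
 [-9.99999383e-01  4.14054569e-04 -1.03041459e-03]] [ 0.59125343 -0.34205364 -0.20639909]
```

View pics/w5b.png

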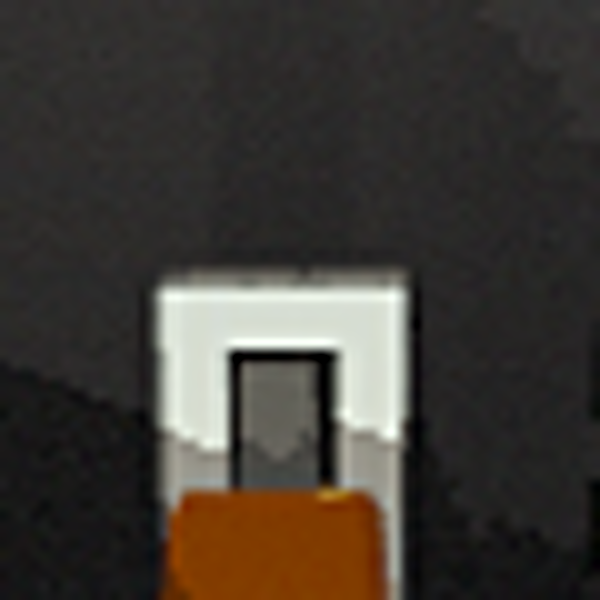

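```bash
python3 -m jog '[[-1,0.003,-0.0003,0,0],[-1,0.006,-0.0003,0,0],[-1,0.008,-0.0003,0,0],[-1,0.010,-0.0003,0,0],[-1,0.012,-0.0003,0,0],[-1,0.014,-0.0003,0,0],[-1,0.015,-0.0003,0,0]]'
```

```text
time_s: 7.0
position: [0.6109, 0.1137, 0.1924]
tool_rot: [[0.0, -0.372, 0.928], [-0.0, 0.928, 0.372], [-1.0, -0.0, 0.0]]
ft_force: [-1.1, -0.9, 1.8]
grip_width: 0.0135
```

```bash
python3 -m jog '[[-1,0.0015,0,0,0],[-1,0.003,0,0,0],[-1,0.0045,0,0,0],[-1,0.0055,0,0,0]]'
```

```text
time_s: 7.4
position: [0.611, 0.1137, 0.1874]
tool_rot: [[0.001, -0.372, 0.928], [-0.0, 0.928, 0.372], [-1.0, -0.0, 0.001]]
ft_force: [-2.1, 0.6, 9.7]
grip_width: 0.0134
```

```bash
python3 -m jog '[[-1,0.0005,0,0,0],[-1,0.001,0,0,0],[-1,0.001,0,0,0]]'; python3 -c "
from rig import env
print(env.observe()['ft_force'])"
```

```text
time_s: 7.7
position: [0.611, 0.1137, 0.1868]
tool_rot: [[0.001, -0.372, 0.928], [-0.0, 0.928, 0.372], [-1.0, -0.0, 0.001]]
ft_force: [-3.7, -0.1, 9.2]
grip_width: 0.0134
[-3.69695146 -0.07580242  9.18206257]
```

```bash
python3 -m jog '[[-1,0.0007,0,0,0],[-1,0.0015,0,0,0],[-1,0.0015,0,0,0],[-1,0.0015,0,0,0]]'
```

```text
time_s: 8.1
position: [0.611, 0.1137, 0.1858]
tool_rot: [[0.002, -0.372, 0.928], [-0.0, 0.928, 0.372], [-1.0, -0.001, 0.002]]
ft_force: [-3.5, -0.1, 11.2]
grip_width: 0.0135
```

```bash
python3 -m jog '[[-1,0.0007,0,-0.0005,0],[-1,0.0015,0,-0.0005,0],[-1,0.0015,0,-0.0005,0],[-1,0.0015,0,-0.0005,0]]';python3 snap.py w6
python3 - <<'E'
import cv2
I=cv2.imread("pics/w6.png")
cv2.imwrite("pics/w6b.png",cv2.resize(I[165:225,230:290],None,fx=10,fy=10,interpolation=cv2.INTER_CUBIC))
E
```

```text
time_s: 8.5
position: [0.6109, 0.1137, 0.1849]
tool_rot: [[0.003, -0.372, 0.928], [0.0, 0.928, 0.372], [-1.0, -0.001, 0.003]]
ft_force: [-3.9, 0.1, 14.5]
grip_width: 0.0133
[0.6108777  0.11365655 0.18488589] [[ 3.17566074e-03 -3.72027693e-01  9.28216198e-01]
 [ 1.08882805e-04  9.28221002e-01  3.72029246e-01]
 [-9.99994952e-01 -1.08037189e-03  2.98822241e-03]] [-3.90352657  0.12337233 14.50085967]
```

View pics/w6b.png

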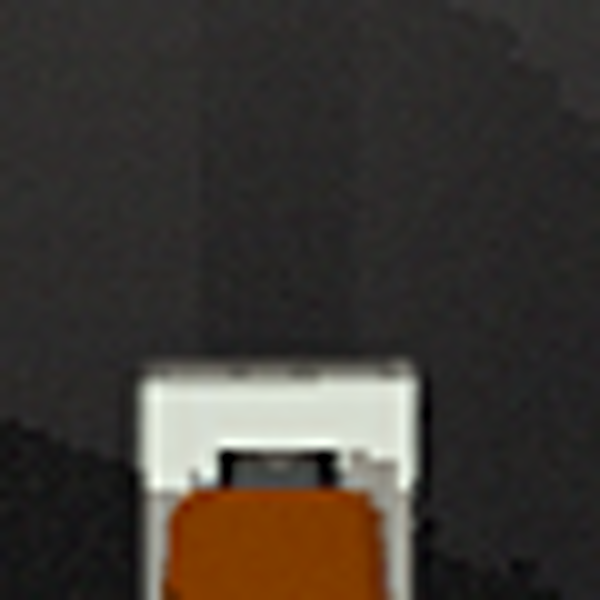

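```bash
python3 -m jog '[[-1,-0.01,0,0,0],[-1,-0.025,0,0,0],[-1,-0.042,0,0,0],[-1,-0.042,0.01,-0.018,0],[-1,-0.042,0.0346,-0.0597,0],[-1,-0.042,0.0346,-0.0597,0],[-1,-0.036,0.0346,-0.0597,0],[-1,-0.036,0.0346,-0.0597,0],[-1,-0.036,0.0346,-0.0597,0]]';python3 snap.py w7
python3 - <<'E'
import cv2
I=cv2.imread("pics/w7.png")
cv2.imwrite("pics/w7b.png",cv2.resize(I[165:225,230:290],None,fx=10,fy=10,interpolation=cv2.INTER_CUBIC))
E
```

```text
time_s: 9.45
position: [0.5431, 0.1232, 0.2185]
tool_rot: [[0.0, -0.372, 0.928], [-0.0, 0.928, 0.372], [-1.0, -0.0, 0.0]]
ft_force: [0.4, 0.7, -1.0]
grip_width: 0.0137
[0.5431305  0.12323076 0.21845132] [[ 5.15560351e-05 -3.71515460e-01  9.28426766e-01]
 [-1.21114567e-05  9.28426767e-01  3.71515461e-01]
 [-9.99999999e-01 -3.03984648e-05  4.33664096e-05]] [ 0.42242477  0.67324848 -1.04542759]
```

View pics/w7b.png

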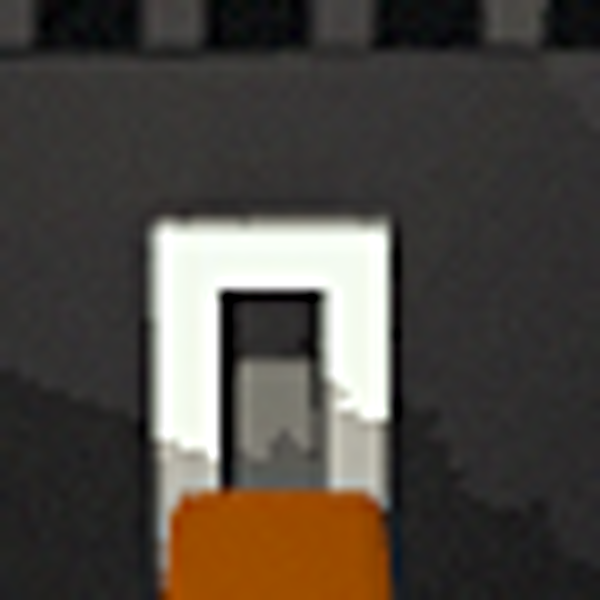

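```bash
python3 -m jog '[[-1,0.002,0.0003,-0.0003,0],[-1,0.005,0.0003,-0.0003,0],[-1,0.008,0.0003,-0.0003,0],[-1,0.011,0.0003,-0.0003,0],[-1,0.013,0.0003,-0.0003,0],[-1,0.013,0.0003,-0.0003,0]]';python3 snap.py w8
python3 - <<'E'
import cv2
I=cv2.imread("pics/w8.png")
cv2.imwrite("pics/w8b.png",cv2.resize(I[165:225,230:290],None,fx=10,fy=10,interpolation=cv2.INTER_CUBIC))
E
```

```text
time_s: 10.1
position: [0.5417, 0.1236, 0.2055]
tool_rot: [[-0.001, -0.372, 0.928], [-0.0, 0.928, 0.372], [-1.0, 0.0, -0.001]]
ft_force: [0.6, -0.6, -1.1]
grip_width: 0.0134
[0.54169904 0.12358349 0.20547312] [[-5.98171581e-04 -3.71826371e-01  9.28302102e-01]
 [-3.93771793e-06  9.28302269e-01  3.71826435e-01]
 [-9.99999821e-01  2.18760615e-04 -5.56748183e-04]] [ 0.55321994 -0.63215521 -1.08281551]
```

View pics/w8b.png

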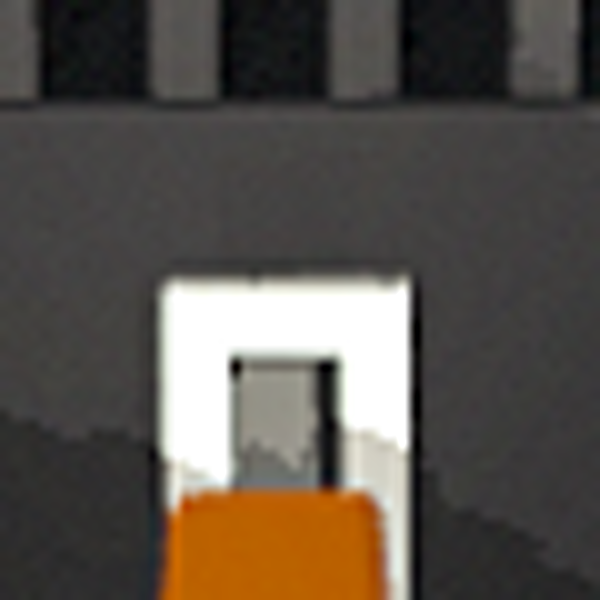

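```bash
python3 -m jog '[[-1,0,-0.0003,0.0007,0],[-1,0,-0.0003,0.0007,0],[-1,0.003,-0.0003,0.0007,0],[-1,0.006,-0.0003,0.0007,0],[-1,0.008,-0.0003,0.0007,0],[-1,0.010,-0.0003,0.0007,0],[-1,0.012,-0.0003,0.0007,0],[-1,0.014,-0.0003,0.0007,0]]'
```

```text
time_s: 10.95
position: [0.5425, 0.1236, 0.1919]
tool_rot: [[0.0, -0.372, 0.928], [-0.0, 0.928, 0.372], [-1.0, -0.0, -0.0]]
ft_force: [-1.6, 0.1, 2.2]
grip_width: 0.0134
```

```bash
python3 -m jog '[[-1,0.0015,0,0,0],[-1,0.003,0,0,0],[-1,0.0045,0,0,0],[-1,0.0055,0,0,0]]'; python3 -m jog '[[-1,0.001,0,0,0],[-1,0.0015,0,0,0],[-1,0.0015,0,0,0]]'
```

```text
time_s: 11.35
position: [0.5425, 0.1236, 0.1862]
tool_rot: [[-0.0, -0.372, 0.928], [-0.0, 0.928, 0.372], [-1.0, 0.0, -0.0]]
ft_force: [-1.5, -1.0, 2.2]
grip_width: 0.0131
time_s: 11.65
position: [0.5426, 0.1236, 0.1847]
tool_rot: [[0.0, -0.372, 0.928], [0.0, 0.928, 0.372], [-1.0, 0.0, 0.0]]
ft_force: [-1.3, -0.1, 0.9]
grip_width: 0.0136
```

```bash
python3 -m jog '[[-1,0.002,0,0,0],[-1,0.004,0,0,0],[-1,0.006,0,0,0],[-1,0.008,0,0,0],[-1,0.010,0,0,0],[-1,0.011,0,0,0],[-1,0.0115,0,0,0]]'; python3 -m jog '[[-1,0.001,0,0,0],[-1,0.0015,0,0,0],[-1,0.0015,0,0,0]]'
```

```text
time_s: 12.35
position: [0.5427, 0.1236, 0.1732]
tool_rot: [[0.0, -0.372, 0.928], [0.0, 0.928, 0.372], [-1.0, -0.0, 0.0]]
ft_force: [-0.6, 0.5, 1.7]
grip_width: 0.0134
time_s: 12.65
position: [0.5426, 0.1236, 0.1718]
tool_rot: [[0.0, -0.372, 0.928], [0.0, 0.928, 0.372], [-1.0, -0.0, 0.0]]
ft_force: [0.3, 0.2, 1.7]
grip_width: 0.0134
```

```bash
python3 -m jog '[[-1,0.0005,0,0,0],[-1,0.001,0,0,0],[-1,0.001,0,0,0]]';python3 -m jog '[[-1,0.0005,0,0,0],[-1,0.001,0,0,0],[-1,0.001,0,0,0]]'; python3 snap.py w9
```

```text
time_s: 12.95
position: [0.5426, 0.1236, 0.171]
tool_rot: [[0.0, -0.372, 0.928], [0.0, 0.928, 0.372], [-1.0, -0.0, 0.0]]
ft_force: [-0.9, 0.7, 3.6]
grip_width: 0.0134
time_s: 13.25
position: [0.5426, 0.1236, 0.1702]
tool_rot: [[0.001, -0.372, 0.928], [0.0, 0.928, 0.372], [-1.0, -0.0, 0.001]]
ft_force: [-0.8, 0.2, 6.2]
grip_width: 0.0129
[0.54264847 0.12360384 0.17021196] [[ 6.33156711e-04 -3.71892476e-01  9.28275598e-01]
 [ 7.39767536e-06  9.28275785e-01  3.71892547e-01]
 [-9.99999800e-01 -2.28599180e-04  5.90495183e-04]] [-0.79328851  0.23888097  6.24520742]
```

View pics/w9c.png

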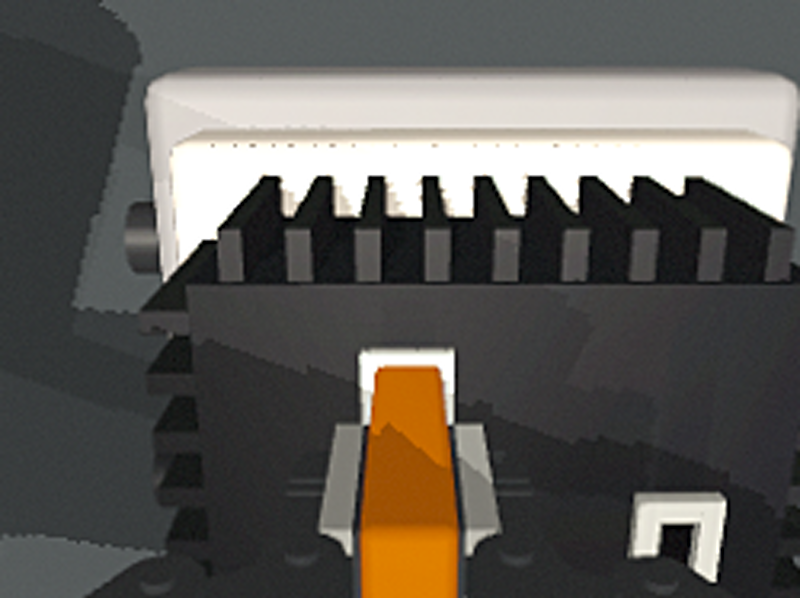

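```bash
python3 -m jog '[[-1,-0.01,0,0,0],[-1,-0.025,0,0,0],[-1,-0.045,0,0,0],[-1,-0.054,0,0,0],[-1,-0.054,-0.035,0,0],[-1,-0.054,-0.0692,0,0],[-1,-0.054,-0.0692,0,0],[-1,-0.046,-0.0692,0,0],[-1,-0.046,-0.0692,0,0],[-1,-0.046,-0.0692,0,0],[-1,-0.046,-0.0692,0,0]]';python3 snap.py w10
python3 - <<'E'
import cv2
I=cv2.imread("pics/w10.png")
cv2.imwrite("pics/w10b.png",cv2.resize(I[165:225,230:290],None,fx=10,fy=10,interpolation=cv2.INTER_CUBIC))
E
```

```text
time_s: 14.4
position: [0.5681, 0.0601, 0.2159]
tool_rot: [[-0.0, -0.373, 0.928], [0.0, 0.928, 0.373], [-1.0, 0.0, 0.0]]
ft_force: [0.1, 0.5, -0.2]
grip_width: 0.0136
[0.56807451 0.06009256 0.2159074 ] [[-1.94234138e-06 -3.72843417e-01  9.27894276e-01]
 [ 3.61058428e-05  9.27894275e-01  3.72843417e-01]
 [-9.99999999e-01  3.42265941e-05  1.16595384e-05]] [ 0.11843053  0.46725566 -0.23725271]
```

View pics/w10b.png

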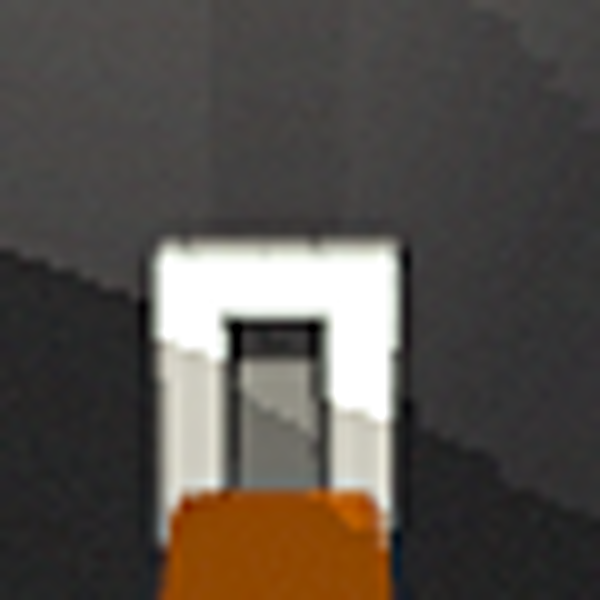

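```bash
python3 -m jog '[[-1,0.002,-0.0003,-0.0001,0],[-1,0.004,-0.0003,-0.0001,0],[-1,0.007,-0.0003,-0.0001,0],[-1,0.009,-0.0003,-0.0001,0],[-1,0.009,-0.0003,-0.0001,0],[-1,0.009,-0.0003,-0.0001,0]]';python3 snap.py w11
python3 - <<'E'
import cv2
I=cv2.imread("pics/w11.png")
cv2.imwrite("pics/w11b.png",cv2.resize(I[165:225,230:290],None,fx=10,fy=10,interpolation=cv2.INTER_CUBIC))
E
```

```text
time_s: 15.05
position: [0.5683, 0.059, 0.2068]
tool_rot: [[-0.0, -0.372, 0.928], [-0.0, 0.928, 0.372], [-1.0, 0.0, -0.0]]
ft_force: [0.8, -0.1, 0.1]
grip_width: 0.0134
[0.56832769 0.05900754 0.20678705] [[-7.29483985e-05 -3.71839181e-01  9.28297161e-01]
 [-1.36187628e-05  9.28297163e-01  3.71839181e-01]
 [-9.99999997e-01  1.44828139e-05 -7.27817809e-05]] [ 0.84746814 -0.14469784  0.09157685]
```

View pics/w11b.png

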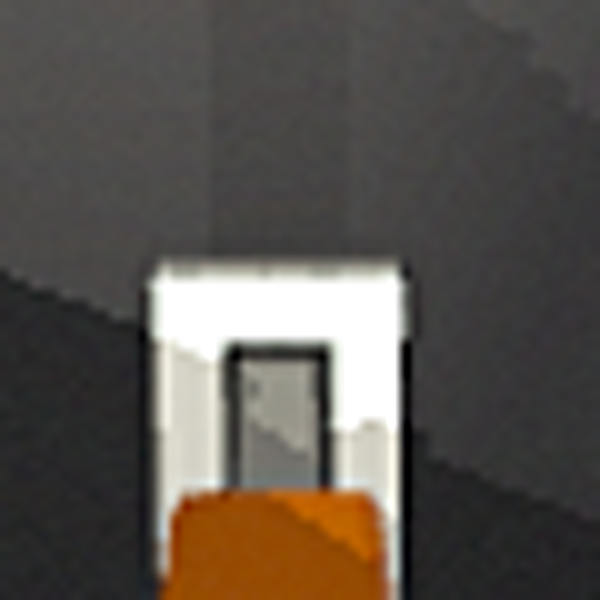

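```bash
python3 -m jog '[[-1,0.003,0,0,0],[-1,0.006,0,0,0],[-1,0.008,0,0,0],[-1,0.010,0,0,0],[-1,0.012,0,0,0],[-1,0.014,0,0,0],[-1,0.015,0,0,0]]';  python3 -m jog '[[-1,0.0015,0,0,0],[-1,0.003,0,0,0],[-1,0.0045,0,0,0],[-1,0.0055,0,0,0]]'
```

```text
time_s: 15.8
position: [0.5683, 0.059, 0.1918]
tool_rot: [[0.0, -0.372, 0.928], [-0.0, 0.928, 0.372], [-1.0, -0.0, 0.0]]
ft_force: [-1.0, -0.3, 2.7]
grip_width: 0.0132
time_s: 16.2
position: [0.5684, 0.059, 0.187]
tool_rot: [[0.001, -0.372, 0.928], [-0.0, 0.928, 0.372], [-1.0, -0.0, 0.001]]
ft_force: [-3.3, 0.0, 9.8]
grip_width: 0.0137
```

Same signature as gap a; press a little more to be sure.

```bash
python3 -m jog '[[-1,0.0005,0,0,0],[-1,0.001,0,0,0],[-1,0.0015,0,0,0],[-1,0.0015,0,0,0]]';  python3 -m jog '[[-1,0.0005,0,0,0],[-1,0.001,0,0,0],[-1,0.0015,0,0,0],[-1,0.0015,0,0,0]]'
```

```text
time_s: 16.6
position: [0.5684, 0.059, 0.186]
tool_rot: [[0.002, -0.372, 0.928], [-0.0, 0.928, 0.372], [-1.0, -0.001, 0.001]]
ft_force: [-3.9, 0.4, 11.9]
grip_width: 0.0133
time_s: 17.0
position: [0.5685, 0.059, 0.185]
tool_rot: [[0.002, -0.372, 0.928], [-0.0, 0.928, 0.372], [-1.0, -0.001, 0.002]]
ft_force: [-5.0, 0.2, 14.3]
grip_width: 0.0133
```

```bash
python3 -m jog '[[-1,-0.01,0,0,0],[-1,-0.025,0,0,0],[-1,-0.040,0,0,0],[-1,-0.040,0,0,0],[-1,-0.040,0.035,0,0],[-1,-0.040,0.0694,0,0],[-1,-0.040,0.0694,0,0],[-1,-0.033,0.0694,0,0],[-1,-0.033,0.0694,0,0],[-1,-0.030,0.0694,0,0],[-1,-0.027,0.0694,0,0],[-1,-0.025,0.0694,0,0],[-1,-0.025,0.0694,0,0]]';python3 snap.py w12
python3 - <<'E'
import cv2
I=cv2.imread("pics/w12.png")
cv2.imwrite("pics/w12b.png",cv2.resize(I[165:225,230:290],None,fx=10,fy=10,interpolation=cv2.INTER_CUBIC))
E
```

```text
time_s: 18.3
position: [0.5425, 0.1232, 0.208]
tool_rot: [[-0.001, -0.371, 0.928], [0.0, 0.928, 0.371], [-1.0, 0.0, -0.001]]
ft_force: [0.4, 0.4, -1.4]
grip_width: 0.0134
[0.54249798 0.12320496 0.20795773] [[-5.50607729e-04 -3.71499417e-01  9.28433024e-01]
 [ 4.20153228e-06  9.28433164e-01  3.71499476e-01]
 [-9.99999848e-01  2.08451324e-04 -5.09641609e-04]] [ 0.43144535  0.41605645 -1.37256741]
```

View pics/w12b.png

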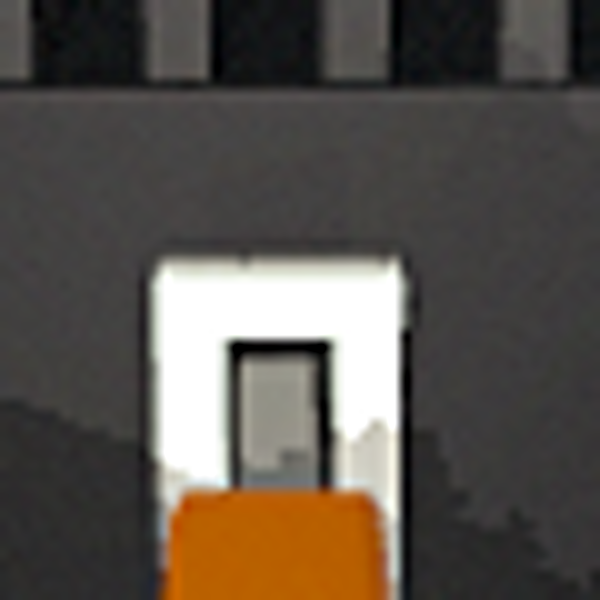

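Centred in the opening of b. Slide home (TCP about 0.171).

```bash
python3 -m jog '[[-1,0.003,0,0,0],[-1,0.006,0,0,0],[-1,0.009,0,0,0],[-1,0.012,0,0,0],[-1,0.015,0,0,0],[-1,0.018,0,0,0],[-1,0.021,0,0,0],[-1,0.024,0,0,0],[-1,0.027,0,0,0],[-1,0.030,0,0,0],[-1,0.033,0,0,0],[-1,0.0355,0,0,0],[-1,0.0355,0,0,0]]'; python3 -m jog '[[-1,0.0005,0,0,0],[-1,0.001,0,0,0],[-1,0.0015,0,0,0],[-1,0.0015,0,0,0]]'
```

```text
time_s: 19.65
position: [0.5424, 0.1235, 0.1724]
tool_rot: [[-0.001, -0.372, 0.928], [-0.0, 0.928, 0.372], [-1.0, 0.0, -0.001]]
ft_force: [-0.2, 0.2, -1.3]
grip_width: 0.013
time_s: 20.05
position: [0.5426, 0.1235, 0.1714]
tool_rot: [[0.0, -0.372, 0.928], [0.0, 0.928, 0.372], [-1.0, -0.0, 0.0]]
ft_force: [0.7, 0.4, 0.2]
grip_width: 0.0134
```

```bash
python3 -m jog '[[-1,0.0005,0,0,0],[-1,0.001,0,0,0],[-1,0.0014,0,0,0],[-1,0.0014,0,0,0]]'; python3 -m jog '[[-1,0,0,0,0],[-0.3,0,0,0,0],[-0.3,0,0,0,0],[-0.3,0,0,0,0],[-0.1,0,0,0,0],[-0.1,0,0,0,0],[-0.1,0,0,0,0]]'
```

```text
time_s: 20.45
position: [0.5426, 0.1234, 0.1703]
tool_rot: [[0.001, -0.372, 0.928], [-0.0, 0.928, 0.372], [-1.0, -0.0, 0.0]]
ft_force: [-1.5, -0.6, 3.9]
grip_width: 0.0139
time_s: 21.15
position: [0.5425, 0.1234, 0.1699]
tool_rot: [[-0.0, -0.372, 0.928], [0.0, 0.928, 0.372], [-1.0, 0.0, -0.0]]
ft_force: [0.4, -0.3, -0.1]
grip_width: 0.0381
```

```bash
python3 -m jog '[[-0.1,-0.02,0,0,0],[-0.1,-0.05,0,0,0],[-0.1,-0.09,0,0,0],[-0.1,-0.13,0,0,0],[-0.1,-0.13,-0.04,0,0],[-0.1,-0.13,-0.08,0,0],[-0.1,-0.13,-0.12,0,0],[-0.1,-0.13,-0.12,0,0],[-0.1,-0.13,-0.12,0,0]]';python3 snap.py w13
python3 - <<'E'
from h import *
for n in("scene","top"):cv2.imwrite(f"pics/{n}9.png",env.get_image(n)[:,:,::-1])
I=cv2.imread("pics/scene9.png");cv2.imwrite("pics/s9c.png",cv2.resize(I[110:220,225:335],None,fx=5,fy=5,interpolation=cv2.INTER_CUBIC))
E
```

```text
time_s: 22.05
position: [0.5872, 0.0115, 0.2996]
tool_rot: [[-0.001, -0.37, 0.929], [0.0, 0.929, 0.37], [-1.0, 0.001, -0.001]]
ft_force: [-0.8, 0.1, 0.1]
grip_width: 0.0385
[0.58716217 0.01146964 0.29957765] [[-6.95656223e-04 -3.70488544e-01  9.28836775e-01]
 [ 3.74875657e-04  9.28836838e-01  3.70488850e-01]
 [-9.99999688e-01  6.05931170e-04 -5.07263990e-04]] [-0.80247655  0.13901124  0.13250074]
```

View pics/w13.png

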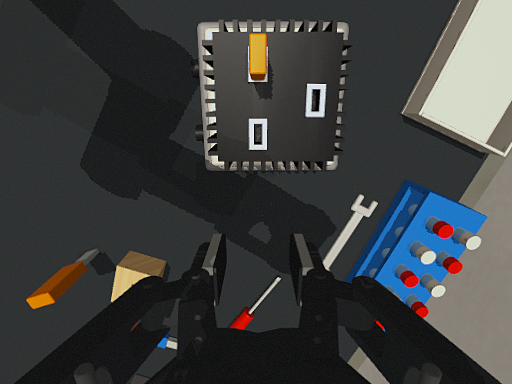

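View pics/scene9.png

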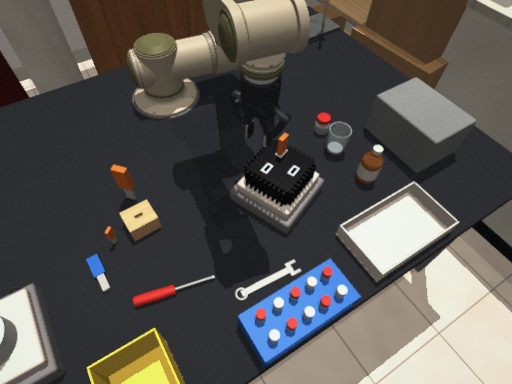

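View pics/s9c.png

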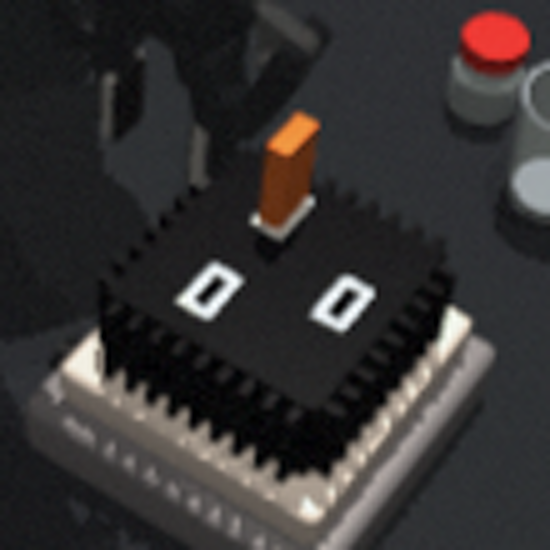

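```bash
python3 - <<'E'
from h import *
c=env.camera_model("scene")
print(plane(c,[[283.6,136.5]],.2).round(4), "expect ~.5405 .1241")
I=cv2.imread("pics/top9.png");cv2.imwrite("pics/t9c.png",cv2.resize(I[130:250,150:270],None,fx=5,fy=5,interpolation=cv2.INTER_CUBIC))
s=env.observe();print(s['time_s'],s['qvel'].round(2))
E
```

```text
[[0.5413 0.1241 0.2   ]] expect ~.5405 .1241
22.2 [ 0.28 -0.2  -0.08  0.08  0.   -0.06]
```

View pics/t9c.png

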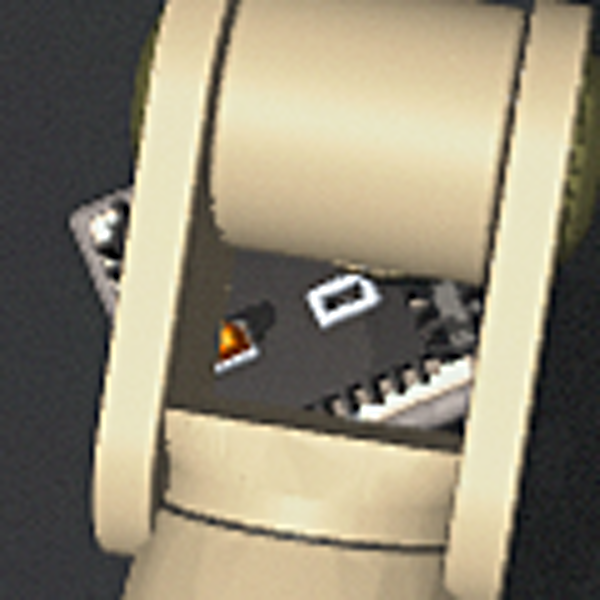

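The top face of the gauge sits within 1 mm of where a fully home gauge in gap b should be. I'm handing in.

```bash
python3 -c "
from rig import env
print(env.close_job())"
```

```text
the job is handed in; nothing more can be done
None
```

I tried all three gaps with the middle-sized orange gauge. Only gap b takes the whole blade, and the gauge now stands fully home there, released, with the arm clear. I handed the job in at about 22 s.

| Gap | Result | What I saw |
|---|---|---|
| a | tight | stopped about 24 mm below the mouth, with the force rising to 14.5 N |
| b | free | light drag of about 2 N, then the shoulder met the frame at the expected height, up to 6.2 N |
| c | tight | stopped like gap a, with the force rising to 14.3 N |

- **Forces:** the highest vertical reading was 14.5 N, under the 20 N limit. Readings came only at the end of each move, so a short peak in between would not show.
- **Final check:** in the scene view the gauge stands upright with its shoulder on the frame of gap b. Its top is within 1 mm of where a fully home gauge should be. The other things on the bench look unmoved in that view.
- **Disagreements:** the wrist camera differed from the fixed cameras by about 2 to 3 mm. I therefore aligned the blade to each frame within the wrist picture. In the tight gaps the blade read 1 to 2 mm deeper than the force and the stated spacer stiffness would give. The drag read below the stated 4 to 6 N. In the last top view the arm hid part of the reactor.

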